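Wedge the centrifuge's split guard ring open and check the rotor

ROBOT

A 6-joint arm with a two-finger parallel gripper is mounted at the origin on the work surface. World frame = base frame: x ahead of the robot, y to its left, z up, the work surface at z = 0. Lengths are in m, angles in rad, forces in N, time in s.
With the tool pointing down it reaches from about 0.375 to 0.9 m from the base axis. Payload 3.1 kg.
Tool frame: the origin (TCP) lies midway between the tips of the shut fingers; the grasp point (between the pads) lies 19 mm behind it (robot.grip_depth is the distance from the TCP to the grasp point, in m); z points along the fingers, y is the direction in which the jaws open and shut (so a half turn about z gives the same grasp; the last joint's range is limited). The gripper opens to 87 mm and grips with 3 to 60 N. Pads are 19 mm wide; open, the fingers measure 117 mm over their backs; the gripper's body (75 mm by 190 mm) begins 51 mm behind the grasp point.
Start: joints at [1.038, 0.527, 1.433, -0, 1.181, -0.178], TCP at [0.216, 0.586, 0.223] pointing down, gripper open.
Joint ranges: [-3.08, 3.08], [-0.75, 2.2], [0.22, 2.44], [-1.43, 4.57], [0, 2.65], [-2.85, 2.85]. Speed limits (rad/s): [2.79, 2.79, 3.14, 3.14, 3.14, 3.14].

INTERFACE

Orientations are given as a unit quaternion [x, y, z, w].
In Python, from rig import robot gives the robot as it stands.
- The arm moves only by the tool carry_out, never from a script. Its arguments are lists of equal length, an entry for each row: "dr": the turn, a rotation vector about the world's x, y, z in rad, a list of three; "translation": the shift along the world's x, y, z in cm, a list of three; "grip": the opening, from 0 (shut) to 1 (fully open). A call has 1 to 20 rows; each row is the pose to reach, as a shift and turn from the pose commanded when the call began; what a row does not reach only later rows make up. A row lasts 1/12 s, in which the tool goes at most 41.7 mm and 7.16 degrees, less where a joint would pass 70% of its speed; a pose out of reach is approached as far as the arm can. A call with a gripper value outside its range is refused whole. The fingers move at their own pace and stop on an object; "newtons" is the grip in N (left out, the last holds). Time passes only in rows, so rows that repeat a pose let the fingers close. It gives the time, the measured TCP pose, the force and the opening at its end, in the units of the state.
- robot.get_obs(): the state, without advancing time (a new reading comes with each control period).
- robot.camera(name): name is "scene" or "top" or "wrist"; returns a dict with "color" (400x640x3 uint8, blue, green, red), "camera_matrix" (3x3 intrinsics, pixels), "T" (4x4, takes a point from camera to world coordinates). Camera axes: x right, y down, z forward; pixel columns grow to the right and rows downward; lengths in m; the calibration is good to about 2 mm. The wrist camera is an equidistant fisheye: a pixel r from the principal point sees the ray r / f radians off the axis. A picture is of the moment at which its call begins. There is no depth.
- robot.hand_in(): hands the job in, once; it reports no verdict.
The state is a dict: "time": time; "q": joint angles; "joint_velocities": joint speeds; "joint_torque": joint torques, N m; "position": TCP position; "tool_rot": TCP orientation; "ft_force": force on the tool from outside, world axes, zero at the start; "moment": the same for the moment, N m; "grip_width": finger opening in m.
Only numpy, scipy, OpenCV 4.12 (cv2) and the standard library are available. Lean on these libraries where they do the work, as an engineer would, in place of code of your own. Each camera call takes 0.05 s, during which the arm holds its last target. There are 200 camera calls.

TASK

Take the wedge from its stand and part the centrifuge's split guard ring: press the wedge down into the seam at one side, then the other, a few millimetres at a time in turn, until the front half has come away by at least 8 mm at both sides, and never let one side get more than 6 mm ahead of the other. Only the wedge may force the guard, so keep the gripper off it. Then push the rotor round so that it spins on freely by itself, and leave the wedge back upright in its stand with the other things on the bench undisturbed.

Things in the scene. Friction and masses are not known exactly. Their poses are not given: they have to be found in the camera images.
- centrifuge: Low white bench centrifuge, fixed. Origin on the rotor's axis at bench level, z up. Body x -100..+120 mm, y +-100 mm, dark deck at z 40 mm, grey strip at x 97..127 up to z 56. On the deck a white guard ring, radius 60 to 80 mm, top at z 90 mm, split in two halves by the plane x = 0. The rear half (+x) is fixed, the front half (-x) comes off towards -x. They meet at two seams, at y = +68 and -68 mm.
- guard_front: Front half of the guard ring. Origin on the rotor's axis at deck height when closed, axes parallel to the centrifuge's when square. Each end sits on its own press-fit dowel, which gives at about 8 N, slides with steady friction and stays where it is left: prying at one end moves that end, the other staying as the pivot. Each end can move 18 mm at most.
- front_left (a point): Middle (in y) of the front half's left seam face, centrifuge y = +68 mm, at the height of the ring's top. Along the centrifuge's x it lies 3.5 mm from rear_left when closed, more by what the left end has opened.
- front_right (a point): The same at the right end (centrifuge y = -68 mm), opposite rear_right.
- rear_left (a point): Middle (in y) of the fixed rear half's left seam face: centrifuge x = +1.75, y = +68, z = 90 mm (ring's top). Each seam runs between two bare metal blocks 28 mm long in y. Closed, it is an upright slot 3.5 mm wide (x = -1.75..+1.75) down to the deck; its top 8 mm is a V lead-in, 14 mm wide at the top.
- rear_right (a point): The same at the right: centrifuge x = +1.75, y = -68, z = 90 mm.
- rotor: Aluminium rotor, 100 mm across, inside the ring on an upright free axis. Origin on the axis at deck height. Four fixed white-capped tubes, 13 mm thick, stand on it 34 mm from the axis along its +x, +y, -x, -y; tops 108 mm above the bench, 18 mm above the ring. Rotor plate at 70 mm, black hub (26 mm across) up to 92 mm. A push on a tube turns it, either way; it then coasts. Over 1 rad/s is spinning.
- wedge_grip (a point): Middle of the wedge's wooden handle, axes as the wedge, z up the handle. Handle 22 mm in x, 26 in y, 60 tall (30 up and down from here). Below it a steel flange 34 x 34 x 8 mm, its underside 42 mm below this point; below that the blade, tip 84 mm below this point. 0.1 to 0.17 kg.
- wedge: The wedge; origin 84 mm below wedge_grip, level with the tip. Blade 42 mm long, 18 mm wide in y. Its +x face is flat and upright at x = +9.5 mm, the other slopes: 2 mm thick at the tip (x = 7.5..9.5), 0.42 mm more per mm up, 19.6 mm at the flange. In use the flat face goes against the fixed rear half; pressed in till the flange meets the ring, it opens that side by about 10 mm.
- stand_mouth (a point): Centre of the mouth of the wedge's stand, a fixed grey block 72 x 72 x 50 mm with an upright hole 25 mm in its x, 26 in its y; the mouth is 50 mm above the bench. The wedge stands in it blade down, flange resting on the top, wedge_grip 42 mm above this point.
- tube_rack: Teal rack with capped tubes, 70 x 90 mm, 85 mm high with its tubes; origin under its centre. Fixed; leave alone.
- pipette: Pipette lying on a sheet of paper, 240 mm long. Leave alone.
- jar: Small closed jar, 54 mm across, 75 mm tall. Leave alone.
- tip_box: Closed box of pipette tips, 82 x 112 x 55 mm. Leave alone.
- spatula: Thin steel lab spatula lying flat to the right, 160 mm long. Leave alone.
There are look-alikes about, which are no part of the job. What is shaped like the wedge but white is not meant. Leave any black or brown look-alike of the part that bears stand_mouth alone.

How it is judged:
On the way, in this order (a step that is already met when the one before it is completed fails the run):
1. the front half of the guard has come away by at least 8 mm at both sides (x of each of front_left, front_right in the frame of centrifuge below -0.00975 m), for 0.2 s.
2. the rotor spins by itself at over 1 rad/s, touched by neither the robot nor the wedge (contact force between each of the fingers, the arm, wedge and rotor below 0.1 N and (velocity of joint rotor above 1 rad/s or velocity of joint rotor below -1 rad/s)), for 0.3 s.
At the end, for the whole second after the job is handed in: The front half stands at least 8 mm open at both sides, the two sides within about 6 mm of each other; the wedge stands at rest in its stand, within 12 mm of the hole's centre, flange down within 4 mm, upright within 7 degrees (all of step 1 and angle between the x axis of guard_front and the x axis of centrifuge, either way round below 0.046 rad and horizontal distance between wedge_grip and stand_mouth below 0.012 m and z of wedge_grip in the frame of stand_mouth below 0.046 m and angle between wedge_grip's own z axis and vertical below 0.12 rad and linear speed of wedge below 0.02 m/s); the robot touches nothing.
It fails at once if one side of the guard gets more than 6 mm ahead of the other (with 0.3 mm to spare) (angle between the x axis of guard_front and the x axis of centrifuge, either way round above 0.046 rad).
It fails at once if the robot itself forces the front half of the guard (over 3 N) (contact force between any of the fingers, the arm and guard_front above 3 N).
It fails at once if the pipette, jar, tip box or spatula is moved by more than 20 mm (distance of any of pipette, jar, tip_box, spatula from where it was at the start of the episode above 0.02 m).
It also fails if it takes over 64 s, if anything falls off the work surface, if the arm or the gripper's body presses on something with over 40 N, if the wrist force passes 120 N, or if a joint passes its speed limit or range.

## Working session

There is one attempt and no reset: what is moved stays moved. The work goes in short steps, Python scripts to look and compute and a tool call to move; the robot and the scene stay as the last step left them, time stands still between calls to the robot, and variables do not carry over. Pictures are saved under pics/ and viewed, about 8 in all and at most 12, crops included, and the job is handed in when it is done.

Besides the shell and the picture viewer there is one more tool, called after "Emit:" in YAML: its name, and indented under it one key for each argument. carry_out: Moves the arm, as the interface text tells. Its arguments: {"type":"object","properties":{"dr":{"type":"array"},"translation":{"type":"array"},"grip":{"type":"array"},"newtons":{"type":"number"}},"required":["dr","translation","grip"]}

```bash
mkdir -p pics; ls; cat > h.py <<'E'
import numpy as np,cv2
from rig import robot
def ray(c,u,v):
    K=c["camera_matrix"];T=c["T"]
    d=T[:3,:3]@np.array([(u-K[0,2])/K[0,0],(v-K[1,2])/K[1,1],1.])
    return T[:3,3],d
def onz(c,u,v,z):
    o,d=ray(c,u,v); return o+d*(z-o[2])/d[2]
def proj(c,p):
    T=c["T"];q=T[:3,:3].T@(np.array(p)-T[:3,3]);K=c["camera_matrix"]
    return np.array([K[0,0]*q[0]/q[2]+K[0,2],K[1,1]*q[1]/q[2]+K[1,2]])
E
python3 - <<'E'
from h import *
import pickle
print(robot.get_obs())
C={n:robot.camera(n) for n in("scene","top")}
pickle.dump(C,open("c0.pkl","wb"))
for n,c in C.items():
    cv2.imwrite(f"pics/{n}0.png",c["color"]); print(n,c["camera_matrix"].tolist(),np.round(c["T"],3).tolist())
E
```

```text
pics
{'time': 0.0, 'q': array([ 1.03848463e+00,  5.28455905e-01,  1.43391282e+00,  3.25368106e-05,
        1.18138128e+00, -1.78496861e-01]), 'joint_velocities': array([-0.00012369,  0.00020716, -0.0020467 , -0.00054783, -0.00010464,
       -0.00054928]), 'joint_torque': array([-3.42121184e-04, -4.40042710e+01, -1.76586270e+01,  6.32057455e-02,
        5.82701562e-02, -1.84221763e-04]), 'position': array([0.21613305, 0.58565851, 0.22157459]), 'tool_rot': array([ 1.75992099e-01,  9.84390988e-01, -1.00602870e-03, -3.89449236e-04]), 'ft_force': array([-0.48098098,  0.1858176 ,  0.42239759]), 'moment': array([ 0.05080297, -0.02140541, -0.05376672]), 'grip_width': 0.08730787485809703}
scene [[448.31699194320345, 0.0, 315.4740822140615], [0.0, 448.31699194320345, 203.6707049096638], [0.0, 0.0, 1.0]] [[0.75, 0.507, -0.425, 0.937], [0.662, -0.587, 0.467, -0.503], [-0.013, -0.631, -0.775, 0.964], [0.0, 0.0, 0.0, 1.0]]
top [[371.67808751367266, 0.0, 318.2145760191805], [0.0, 371.67808751367266, 205.8642743517682], [0.0, 0.0, 1.0]] [[0.017, -0.997, 0.073, 0.376], [-0.999, -0.015, 0.035, -0.0], [-0.033, -0.074, -0.997, 0.958], [0.0, 0.0, 0.0, 1.0]]
```

View pics/scene0.png

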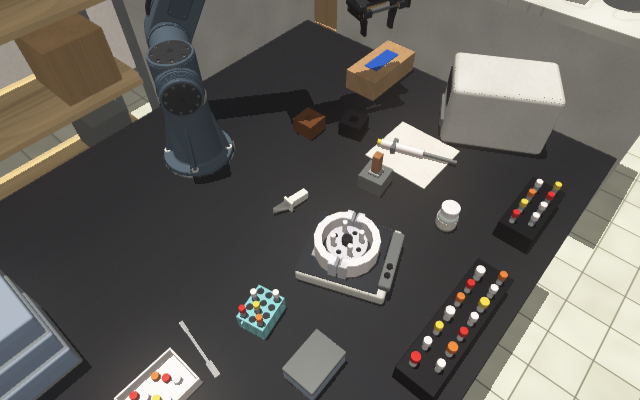

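View pics/top0.png

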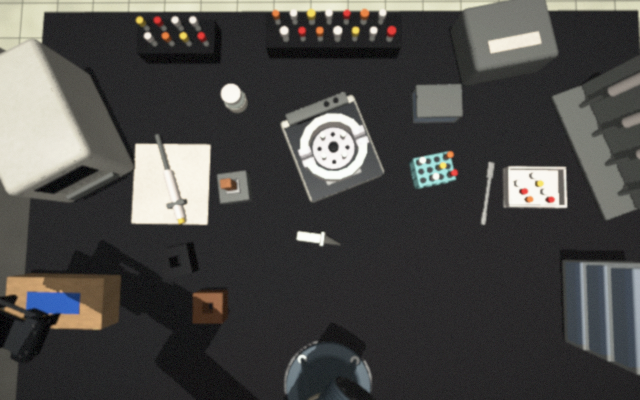

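The real wedge has a brown handle and sits in the grey stand at scene (376,172), top (233,186). Look-alikes:
- white wedge: scene (290,201), top (312,238)
- black stand: scene (353,123), top (180,258)
- brown stand: scene (309,122), top (210,306)

I choose the wedge in the grey stand. Next I'll take rough measurements and one close crop.

```bash
python3 - <<'E'
from h import *
import pickle
C=pickle.load(open("c0.pkl","rb"))
t=C["top"];s=C["scene"]
f=lambda a:np.round(a,4).tolist()
print("stand top",f(onz(t,233,187,.05)),"handle top",f(onz(t,228,184,.122)), "scene handle top",f(onz(s,377,153,.122)))
print("hub top",f(onz(t,333,147,.092)),"scene",f(onz(s,347,240,.092)))
print("white",f(onz(t,315,239,.02)))
a=cv2.resize(t["color"][60:260,180:400],None,fx=3.6,fy=3.6,interpolation=cv2.INTER_CUBIC)[:,:790]
b=cv2.resize(s["color"][130:310,270:420],None,fx=3.3,fy=3.3,interpolation=cv2.INTER_CUBIC)
cv2.imwrite("pics/a.png",cv2.resize(t["color"][70:210,210:400],None,fx=4.2,fy=4.2,interpolation=cv2.INTER_CUBIC))
E
```

```text
stand top [0.4861, 0.2435, 0.05] handle top [0.4841, 0.236, 0.122] scene handle top [0.4834, 0.2414, 0.122]
hub top [0.5792, -0.0028, 0.092] scene [0.5872, -0.0122, 0.092]
white [0.3607, 0.039, 0.02]
```

View pics/a.png

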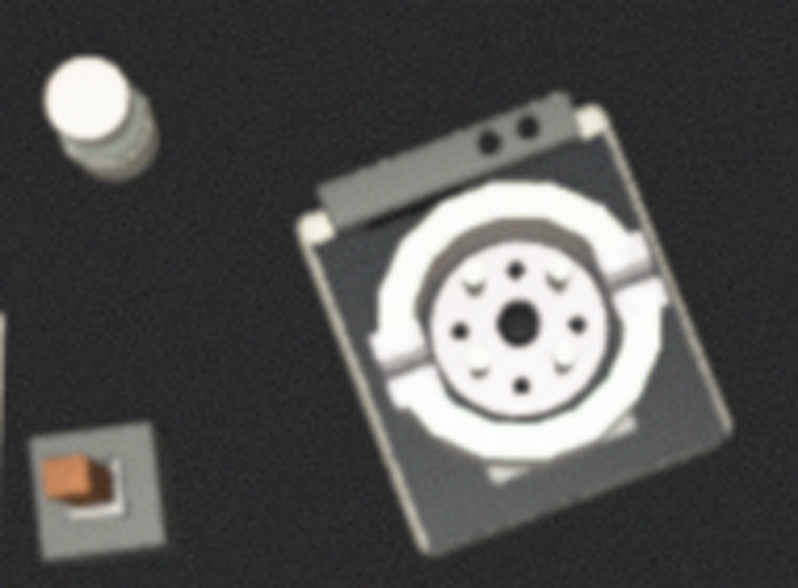

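The crop shows the brown-handled wedge in the grey stand. The stand is turned about 7°, and the centrifuge yaw is about 21°, with its strip to the upper left. I'll move above the stand for a wrist view.

Emit:
carry_out:
  dr:
    - [0, 0, -1.1]
    - [0, 0, -1.1]
    - [0, 0, -1.1]
    - [0, 0, -1.1]
    - [0, 0, -1.1]
    - [0, 0, -1.1]
    - [0, 0, -1.1]
    - [0, 0, -1.1]
    - [0, 0, -1.1]
    - [0, 0, -1.1]
    - [0, 0, -1.1]
    - [0, 0, -1.1]
    - [0, 0, -1.1]
    - [0, 0, -1.1]
  translation:
    - [27, -34.5, 3]
    - [27, -34.5, 3]
    - [27, -34.5, 3]
    - [27, -34.5, 3]
    - [27, -34.5, 3]
    - [27, -34.5, 3]
    - [27, -34.5, 3]
    - [27, -34.5, 3]
    - [27, -34.5, 3]
    - [27, -34.5, 3]
    - [27, -34.5, 3]
    - [27, -34.5, 3]
    - [27, -34.5, 3]
    - [27, -34.5, 3]
  grip: [1, 1, 1, 1, 1, 1, 1, 1, 1, 1, 1, 1, 1, 1]

```text
time: 1.27
position: [0.4855, 0.2416, 0.252]
tool_rot: [0.665, 0.747, -0.001, -0.001]
ft_force: [0.1, -0.4, 0.3]
grip_width: 0.087
```

```bash
python3 - <<'E'
from h import *
import pickle
c=robot.camera("wrist"); o=robot.get_obs()
pickle.dump(c,open("w1.pkl","wb"))
print(o["time"],o["position"],o["tool_rot"],o["q"])
print(c["camera_matrix"].tolist(),np.round(c["T"],3).tolist())
cv2.imwrite("pics/w1.png",c["color"])
E
```

```text
1.3167 [0.48519779 0.24203506 0.2521144 ] [ 6.64161602e-01  7.47588525e-01 -5.43198985e-04 -6.84595996e-04] [2.56235726e-01 3.81287304e-01 1.60467993e+00 5.85663462e-04
 1.15728902e+00 1.37947876e-01]
[[309.70691628693146, 0.0, 318.0735533389439], [0.0, 309.70691628693146, 199.37374406728495], [0.0, 0.0, 1.0]] [[0.993, 0.113, 0.029, 0.478], [0.116, -0.959, -0.26, 0.312], [-0.002, 0.261, -0.965, 0.414], [0.0, 0.0, 0.0, 1.0]]
```

View pics/w1.png

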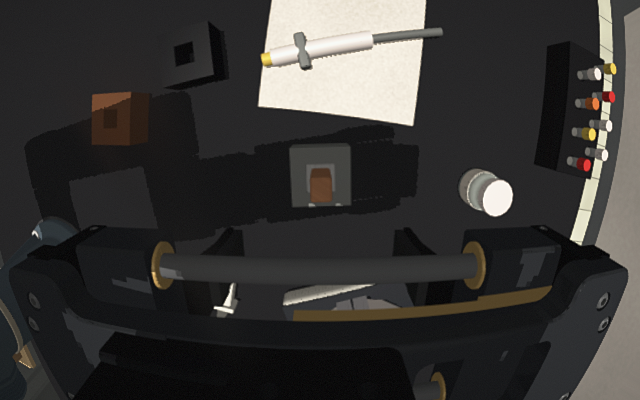

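The wrist view shows the grey stand at (321,176), with the brown handle's top face near (320,188). The paper and pipette lie above it, and the jar is at (488,193).

```bash
cat >> h.py <<'E'
def wray(c,u,v):
    K=c["camera_matrix"];a=np.array([(u-K[0,2]),(v-K[1,2])])/K[0,0];t=np.linalg.norm(a)
    s=np.sin(t)/max(t,1e-9); return c["T"][:3,3],c["T"][:3,:3]@np.array([a[0]*s,a[1]*s,np.cos(t)])
def wonz(c,u,v,z):
    o,d=wray(c,u,v); return o+d*(z-o[2])/d[2]
def wproj(c,p):
    T=c["T"];q=T[:3,:3].T@(np.array(p)-T[:3,3]);K=c["camera_matrix"]
    n=np.linalg.norm(q[:2]);t=np.arctan2(n,q[2]);return np.array([K[0,2],K[1,2]])+K[0,0]*t*q[:2]/n
def yaw(P):
    return [round(float(np.degrees(np.arctan2(*(P[(i+1)%4]-P[i])[1::-1]))),1) for i in range(4)]
E
python3 - <<'E'
from h import *
import pickle
c=pickle.load(open("w1.pkl","rb"))
x0,y0=270,125; im=c["color"][y0:225,x0:375]
hsv=cv2.cvtColor(im,cv2.COLOR_BGR2HSV)
br=((hsv[...,1]>90)&(hsv[...,2]>60)).astype(np.uint8)
gr=((hsv[...,2]>70)).astype(np.uint8)
for n,m,z in(("stand",gr,.05),("handle",br,.122)):
    m=cv2.morphologyEx(m,cv2.MORPH_OPEN,np.ones((3,3)))
    cs,_=cv2.findContours(m,cv2.RETR_EXTERNAL,cv2.CHAIN_APPROX_NONE)
    k=max(cs,key=cv2.contourArea); b=cv2.boxPoints(cv2.minAreaRect(k))+[x0,y0]
    P=np.array([wonz(c,*p,z)[:2] for p in b])
    pts=np.array([wonz(c,*(p[0]+[x0,y0]),z)[:2] for p in k],np.float32)
    r=cv2.minAreaRect(pts*1000)
    print(n,b.round().tolist(),P.mean(0),yaw(P),np.linalg.norm(np.diff(P,axis=0),axis=1),r)
print(hsv[60,45:60].tolist())
cv2.imwrite("pics/w1c.png",cv2.resize(im,None,fx=5.5,fy=5.5,interpolation=cv2.INTER_CUBIC))
E
```

```text
stand [[306.0, 163.0], [335.0, 163.0], [335.0, 206.0], [306.0, 206.0]] [0.48965733 0.23270053] [6.7, -82.6, -173.3, 96.2] [0.03439202 0.05311014 0.03553822] ((489.57952880859375, 232.75570678710938), (35.0482063293457, 53.02743148803711), 7.367229461669922)
handle [[310.0, 169.0], [331.0, 169.0], [331.0, 201.0], [310.0, 201.0]] [0.48738535 0.24807189] [6.7, -82.8, -173.3, 96.3] [0.02004545 0.03168725 0.02054246] ((487.4046325683594, 248.06993103027344), (20.51666831970215, 31.67951774597168), 6.720511436462402)
[[12, 137, 97], [13, 138, 96], [12, 137, 97], [13, 137, 97], [12, 138, 98], [12, 138, 98], [12, 137, 97], [12, 138, 98], [12, 139, 97], [12, 137, 97], [12, 135, 96], [11, 134, 95], [11, 135, 96], [12, 131, 97], [12, 137, 95]]
```

View pics/w1c.png

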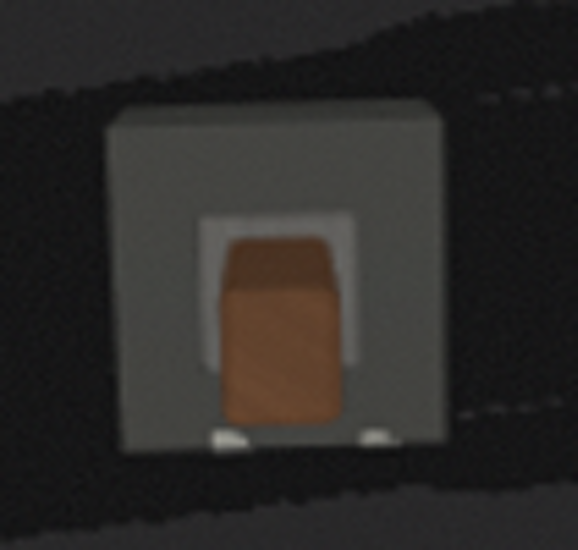

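```bash
python3 - <<'E'
from h import *
import pickle
c=pickle.load(open("w1.pkl","rb"))
for n,q,z in(("stand",[(107,125),(440,120),(447,440),(122,450)],.05),("handle",[(222,288),(340,288),(341,425),(223,425)],.122),("handle bottom far edge",[(228,238),(328,238)],.062),("flange",[(199,215),(355,213)],.058)):
    P=np.array([wonz(c,270+u/5.5,125+v/5.5,z)[:2] for u,v in q]);print(n,P.round(4).tolist(),P.mean(0),yaw(P) if len(P)>3 else "",np.linalg.norm(np.diff(P,axis=0),axis=1))
E
```

```text
stand [[0.448, 0.273], [0.5188, 0.2825], [0.5302, 0.212], [0.4584, 0.2012]] [0.48883462 0.24217892] [7.6, -80.8, -171.5, 98.2] [0.07136292 0.07138559 0.07261099]
handle [[0.4768, 0.2546], [0.4973, 0.257], [0.5006, 0.2324], [0.4797, 0.2299]] [0.4886     0.24346262] [6.7, -82.3, -173.3, 96.7] [0.02059662 0.02483728 0.02101206]
handle bottom far edge [[0.4766, 0.2535], [0.4974, 0.2559]] [0.48701571 0.25470517]  [0.02091094]
flange [[0.47, 0.257], [0.5026, 0.2613]] [0.48630203 0.25914986]  [0.03291738]
```

Emit:
carry_out:
  dr:
    - [0, 0, 0.02]
    - [0, 0, 0.02]
    - [0, 0, 0.02]
    - [0, 0, 0.02]
    - [0, 0, 0.02]
    - [0, 0, 0.02]
    - [0, 0, 0.02]
    - [0, 0, 0.02]
    - [0, 0, 0.02]
    - [0, 0, 0.02]
    - [0, 0, 0.02]
    - [0, 0, 0.02]
    - [0, 0, 0.02]
    - [0, 0, 0.02]
  translation:
    - [0.27, 0.18, -3]
    - [0.27, 0.18, -6.5]
    - [0.27, 0.18, -10]
    - [0.27, 0.18, -13]
    - [0.27, 0.18, -15.5]
    - [0.27, 0.18, -17.2]
    - [0.27, 0.18, -17.2]
    - [0.27, 0.18, -17.2]
    - [0.27, 0.18, -17.2]
    - [0.27, 0.18, -17.2]
    - [0.27, 0.18, -17.2]
    - [0.27, 0.18, -17.2]
    - [0.27, 0.18, -17.2]
    - [0.27, 0.18, -17.2]
  grip: [1, 1, 1, 1, 1, 1, 0, 0, 0, 0, 0, 0, 0, 0]
  newtons: 50

```text
time: 2.48
position: [0.4895, 0.2431, 0.0811]
tool_rot: [0.657, 0.754, 0.0, 0.0]
ft_force: [0.3, -0.2, 1.1]
grip_width: 0.0415
```

Emit:
carry_out:
  dr:
    - [0, 0, 0]
    - [0, 0, 0]
    - [0, 0, 0]
    - [0, 0, 0]
    - [0, 0, 0]
    - [0, 0, 0]
    - [0, 0, 0]
  translation:
    - [0, 0, 0]
    - [0, 0, 0]
    - [0, 0, 0]
    - [0, 0, 0]
    - [0, 0, 0]
    - [0, 0, 0]
    - [0, 0, 0]
  grip: [0, 0, 0, 0, 0, 0, 0]

```text
time: 3.07
position: [0.489, 0.243, 0.0805]
tool_rot: [0.657, 0.754, -0.0, -0.0]
ft_force: [-0.4, -0.9, 1.2]
grip_width: 0.0217
```

Emit:
carry_out:
  dr:
    - [0, 0, 0]
    - [0, 0, 0]
    - [0, 0, 0]
    - [0, 0, 0.1]
    - [0, 0, 0.23]
    - [0, 0, 0.23]
    - [0, 0, 0.23]
    - [0, 0, 0.23]
    - [0, 0, 0.23]
    - [0, 0, 0.23]
    - [0, 0, 0.23]
    - [0, 0, 0.23]
    - [0, 0, 0.23]
    - [0, 0, 0.23]
    - [0, 0, 0.23]
    - [0, 0, 0.23]
    - [0, 0, 0.23]
  translation:
    - [0, 0, 2]
    - [0, 0, 5]
    - [0, 0, 8.5]
    - [1, -2, 12]
    - [2, -5, 15]
    - [4, -9, 17]
    - [5, -13, 17]
    - [7, -17, 17]
    - [8, -21, 17]
    - [9.5, -25, 17]
    - [11, -29, 17]
    - [12, -32, 17]
    - [13, -34.5, 17]
    - [13.4, -36, 17]
    - [13.4, -36, 17]
    - [13.4, -36, 17]
    - [13.4, -36, 17]
  grip: [0, 0, 0, 0, 0, 0, 0, 0, 0, 0, 0, 0, 0, 0, 0, 0, 0]

```text
time: 4.48
position: [0.6222, -0.1152, 0.25]
tool_rot: [0.566, 0.825, 0.0, -0.001]
ft_force: [0.1, -0.4, -1.4]
grip_width: 0.0213
```

```bash
python3 - <<'E'
from h import *
import pickle
C={n:robot.camera(n) for n in("wrist","scene","top")}; o=robot.get_obs()
pickle.dump((C,o),open("w2.pkl","wb"))
print(o["time"],o["position"],o["tool_rot"],o["q"],o["grip_width"],o["ft_force"])
c=C["wrist"];print(np.round(c["T"],3).tolist())
a=c["color"]
u,v=proj(C["scene"],o["position"]-[0,0,.06]).astype(int); print(u,v)
b=C["scene"]["color"][v-60:v+60,u-60:u+60]
b=cv2.resize(b,(400,400),interpolation=cv2.INTER_CUBIC)
im=cv2.resize(a[0:300,150:470],None,fx=1.9,fy=1.9,interpolation=cv2.INTER_CUBIC)[:600,:]
cv2.imwrite("pics/w2.png",cv2.resize(a[0:330,120:520],None,fx=1.8,fy=1.8,interpolation=cv2.INTER_CUBIC))
cv2.imwrite("pics/s2.png",b)
E
```

```text
4.6333 [ 0.62267725 -0.11494744  0.25061453] [ 5.65299652e-01  8.24885522e-01  7.90185242e-05 -4.15607857e-04] [-3.58930681e-01  5.10677382e-01  1.37886714e+00  3.71130345e-04
  1.25281732e+00 -7.28250109e-01] 0.021743511755009652 [-0.54302693  0.03240908 -0.9178461 ]
[[0.933, 0.347, 0.092, 0.597], [0.359, -0.901, -0.242, -0.049], [-0.001, 0.259, -0.966, 0.412], [0.0, 0.0, 0.0, 1.0]]
330 253
```

View pics/w2.png

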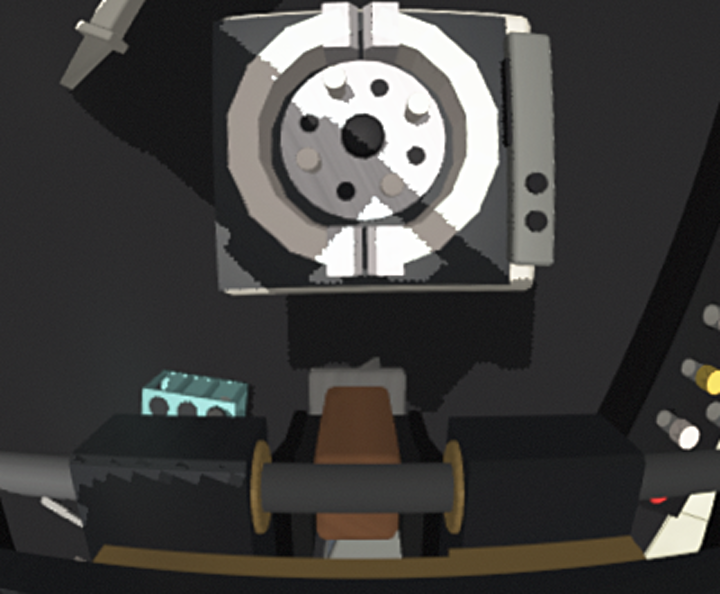

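View pics/s2.png

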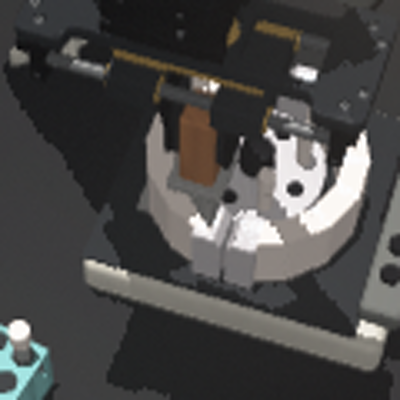

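The wrist view shows both seams. In crop pixels the left slot is at about (360,27) and the right at (365,250), with the hub at (362,136). The scene crop doesn't show the blade clearly, so I'll check which way it faces later against a dark background.

```bash
python3 - <<'E'
from h import *
import pickle
C,o=pickle.load(open("w2.pkl","rb"));c=C["wrist"]
g=cv2.cvtColor(c["color"],cv2.COLOR_BGR2GRAY)
for r in(6,10,14,18,22,129,133,137,141,145,149):print(r,g[r,308:338].tolist())
print("col L",g[0:32,312].tolist(),g[0:32,329].tolist());print("col R",g[120:160,314].tolist(),g[120:160,331].tolist())
# hub
m=(g[50:100,290:350]<45).astype(np.uint8);n,l,s,ce=cv2.connectedComponentsWithStats(m)
for i in range(1,n):
    if s[i,4]>30:
        p=ce[i]+[290,50];print(p,s[i],wonz(c,*p,.092).round(4),wonz(c,*p,.07).round(4))
E
```

```text
6 [252, 248, 245, 248, 252, 210, 155, 152, 154, 157, 151, 137, 141, 154, 180, 179, 175, 173, 181, 250, 247, 246, 246, 249, 251, 250, 250, 250, 249, 248]
10 [252, 251, 251, 250, 252, 234, 180, 152, 153, 157, 133, 83, 78, 109, 166, 180, 177, 173, 183, 248, 247, 250, 250, 250, 250, 249, 250, 251, 251, 250]
14 [252, 252, 252, 253, 255, 236, 179, 151, 153, 157, 138, 94, 82, 109, 165, 177, 175, 171, 185, 250, 253, 251, 251, 251, 251, 251, 250, 250, 251, 251]
18 [252, 252, 252, 253, 255, 255, 205, 139, 148, 158, 129, 51, 35, 93, 166, 178, 175, 172, 207, 251, 253, 251, 251, 251, 251, 251, 251, 251, 252, 252]
22 [249, 248, 247, 250, 252, 246, 192, 152, 154, 160, 130, 61, 36, 86, 159, 180, 179, 171, 173, 232, 248, 249, 249, 247, 246, 245, 245, 246, 248, 248]
129 [178, 255, 255, 255, 254, 254, 255, 254, 204, 159, 160, 166, 160, 62, 30, 90, 153, 188, 186, 179, 190, 243, 254, 253, 253, 253, 252, 251, 251, 252]
133 [253, 253, 253, 253, 253, 253, 255, 255, 224, 155, 150, 165, 160, 65, 31, 82, 149, 188, 185, 176, 175, 241, 255, 254, 253, 253, 253, 253, 253, 253]
137 [253, 253, 253, 253, 253, 253, 25
[... 679 characters left out ...]
52, 252, 252, 254, 255, 232, 97, 78, 85, 85, 85, 84] [61, 202, 255, 248, 246, 246, 246, 246, 246, 248, 250, 251, 252, 252, 251, 250, 250, 252, 251, 250, 248, 248, 249, 252, 255, 180, 85, 80, 86, 85, 85, 84]
col R [147, 87, 45, 28, 47, 132, 238, 255, 255, 255, 255, 255, 255, 255, 255, 255, 255, 255, 255, 255, 255, 255, 255, 255, 254, 254, 254, 254, 254, 254, 255, 255, 255, 160, 44, 28, 29, 30, 56, 89] [255, 128, 84, 100, 102, 173, 250, 255, 254, 253, 253, 253, 254, 254, 254, 254, 254, 254, 254, 254, 254, 253, 253, 253, 253, 252, 252, 252, 252, 252, 253, 255, 253, 130, 36, 28, 31, 34, 70, 106]
[319.50462963  77.9537037 ] [ 20  14  23  24 216] [ 0.5835 -0.0098  0.092 ] [ 0.5825 -0.0071  0.07  ]
```

```bash
python3 - <<'E'
from h import *
import pickle
C,o=pickle.load(open("w2.pkl","rb"));c=C["wrist"]
f=lambda a:np.round(a,4).tolist()
L=np.array([wonz(c,u,v,.09) for u,v in((313.6,13),(326.3,13))]);R=np.array([wonz(c,u,v,.09) for u,v in((316,139.1),(328.5,139.1))])
Lc,Rc=L.mean(0),R.mean(0)
d=Lc-Rc;print(f(Lc),f(Rc),"V widths",np.linalg.norm(L[1]-L[0]),np.linalg.norm(R[1]-R[0]),"sep",np.linalg.norm(d),"yaw",np.degrees(np.arctan2(-d[0],d[1])),"ctr",f((Lc+Rc)/2))
# cross-check: hub & right seam in top/scene initial
C0=pickle.load(open("c0.pkl","rb"))
for n in("top","scene"):
    print(n,[proj(C0[n],p).round(1).tolist() for p in(Lc,Rc,[*((Lc+Rc)/2)[:2],.092])])
for n in("top","scene"):
    g=C0[n]["color"];u,v=proj(C0[n],[*((Lc+Rc)/2)[:2],.092]).astype(int)
    m=(cv2.cvtColor(g,cv2.COLOR_BGR2GRAY)[v-12:v+13,u-12:u+13]<60).astype(np.uint8);k,l,s,ce=cv2.connectedComponentsWithStats(m)
    i=1+np.argmax(s[1:,4]);p=ce[i]+[u-12,v-12];print(n,"hub",p,s[i],f(onz(C0[n],*p,.091)))
print(np.degrees(np.arctan2(2*o["tool_rot"][1]**2-1,2*o["tool_rot"][0]*o["tool_rot"][1])))
E
```

```text
[0.5581, 0.0576, 0.09] [0.609, -0.0681, 0.09] V widths 0.013176399423195298 0.012949108894979702 sep 0.13558938266482953 yaw 22.06391494085312 ctr [0.5835, -0.0052, 0.09]
top [[307.4, 155.7], [360.8, 135.0], [334.1, 145.2]]
scene [[355.6, 216.3], [339.0, 261.0], [347.6, 237.3]]
top hub [332.92 146.36] [ 7 10  8  8 50] [0.581, -0.0026, 0.091]
scene hub [346.26506024 239.44578313] [ 7  9 10 12 83] [0.5845, -0.0115, 0.091]
21.15377894296871
```

Emit:
carry_out:
  dr:
    - [0, 0, 0.016]
    - [0, 0, 0.016]
    - [0, 0, 0.016]
    - [0, 0, 0.016]
    - [0, 0, 0.016]
    - [0, 0, 0.016]
    - [0, 0, 0.016]
    - [0, 0, 0.016]
    - [0, 0, 0.016]
  translation:
    - [-1.5, 3.5, 0]
    - [-3, 7, 0]
    - [-4.5, 10.5, -1.5]
    - [-6, 14, -3]
    - [-7.25, 16.9, -4.5]
    - [-7.25, 16.9, -4.5]
    - [-7.25, 16.9, -4.5]
    - [-7.25, 16.9, -4.5]
    - [-7.25, 16.9, -4.5]
  grip: [0, 0, 0, 0, 0, 0, 0, 0, 0]

```text
time: 5.38
position: [0.5521, 0.0516, 0.2065]
tool_rot: [0.56, 0.829, 0.001, 0.001]
ft_force: [0.2, 0.8, -1.2]
grip_width: 0.0217
```

```bash
python3 - <<'E'
from h import *
import pickle
C={n:robot.camera(n) for n in("scene","wrist")}; o=robot.get_obs()
pickle.dump((C,o),open("w3.pkl","wb"))
print(o["time"],o["position"],o["tool_rot"],o["grip_width"],o["ft_force"])
c=C["scene"];p=o["position"];ex=np.array([.9268,.3756,0])
tip=p-[0,0,.0725]
u,v=proj(c,tip).astype(int);print(u,v)
for s in(1,-1):print(s,[(5*(proj(c,tip+s*ex*a+[0,0,h])-[u-50,v-70])).round().tolist() for a,h in((.0085,0),(-.0,.0226),(0,.046))])
cv2.imwrite("pics/s3.png",cv2.resize(c["color"][v-70:v+40,u-50:u+60],None,fx=5,fy=5,interpolation=cv2.INTER_CUBIC))
E
```

```text
5.4833 [0.55190652 0.05110489 0.2062945 ] [5.60097057e-01 8.28426244e-01 4.34512747e-04 1.02748708e-03] 0.021695394858580047 [ 0.72757721  0.05314201 -1.61263068]
352 205
1 [[272.0, 356.0], [257.0, 322.0], [260.0, 289.0]]
-1 [[237.0, 347.0], [257.0, 322.0], [260.0, 289.0]]
```

View pics/s3.png

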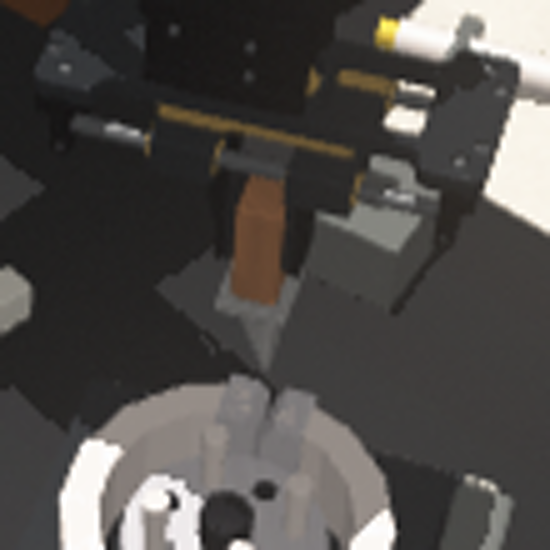

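The tip is right of the flange centre in the crop, at about (266,375), with the slope to its left. So the wedge's +x points toward the rear half, as needed. I'll descend to just above the ring and let the arm settle.

Emit:
carry_out:
  dr:
    - [0, 0, 0]
    - [0, 0, 0]
    - [0, 0, 0]
    - [0, 0, 0]
    - [0, 0, 0]
    - [0, 0, 0]
    - [0, 0, 0]
  translation:
    - [-0.1, 0.3, -1]
    - [-0.1, 0.3, -2]
    - [-0.1, 0.3, -3]
    - [-0.1, 0.3, -3.5]
    - [-0.1, 0.3, -3.5]
    - [-0.1, 0.3, -3.5]
    - [-0.1, 0.3, -3.5]
  grip: [0, 0, 0, 0, 0, 0, 0]

```text
time: 6.07
position: [0.55, 0.055, 0.1705]
tool_rot: [0.56, 0.829, 0.0, 0.0]
ft_force: [-0.4, 0.3, -0.5]
grip_width: 0.0216
```

```bash
python3 - <<'E'
from h import *
C={}
for i in range(4):
    c=robot.camera("wrist"); o=robot.get_obs(); print(o["time"],o["position"].round(4),o["joint_velocities"].round(3).tolist(),o["ft_force"].round(1))
import pickle;pickle.dump((c,o),open("w4.pkl","wb"))
q=o["tool_rot"];print(np.degrees(np.arctan2(2*q[1]**2-1,2*q[0]*q[1])))
cv2.imwrite("pics/w4.png",c["color"])
E
```

```text
6.1167 [0.5501 0.0551 0.1708] [0.002, -0.006, -0.002, 0.0, 0.001, -0.002] [-0.1 -0.6 -0.7]
6.1667 [0.5501 0.055  0.1709] [0.001, -0.003, 0.001, -0.001, 0.003, 0.001] [-0.3 -0.2 -1. ]
6.2167 [0.5501 0.055  0.171 ] [-0.0, -0.0, 0.003, -0.0, 0.0, -0.001] [ 0.5  0.7 -0.9]
6.2667 [0.55   0.0551 0.171 ] [-0.001, -0.001, 0.002, 0.0, -0.002, 0.001] [-0.1 -0.2 -1.6]
21.947274865350046
```

Emit:
carry_out:
  dr:
    - [0, 0, 0]
    - [0, 0, 0]
    - [0, 0, 0]
    - [0, 0, 0]
    - [0, 0, 0]
    - [0, 0, 0]
    - [0, 0, 0]
  translation:
    - [0, 0, -0.4]
    - [0, 0, -0.8]
    - [0, 0, -1.1]
    - [0, 0, -1.4]
    - [0, 0, -1.6]
    - [0, 0, -1.8]
    - [0, 0, -1.8]
  grip: [0, 0, 0, 0, 0, 0, 0]

```text
time: 6.85
position: [0.5497, 0.0551, 0.1521]
tool_rot: [0.56, 0.829, -0.0, -0.0]
ft_force: [0.2, 0.1, -0.2]
grip_width: 0.0214
```

The tip entered the seam without any force. I'll press on to about 20 mm depth.

Emit:
carry_out:
  dr:
    - [0, 0, 0]
    - [0, 0, 0]
    - [0, 0, 0]
    - [0, 0, 0]
    - [0, 0, 0]
    - [0, 0, 0]
    - [0, 0, 0]
  translation:
    - [0, 0, -0.2]
    - [0, 0, -0.4]
    - [0, 0, -0.6]
    - [0, 0, -0.8]
    - [0, 0, -1.0]
    - [0, 0, -1.0]
    - [0, 0, -1.0]
  grip: [0, 0, 0, 0, 0, 0, 0]

```text
time: 7.43
position: [0.5505, 0.0547, 0.1446]
tool_rot: [0.559, 0.829, 0.0, 0.001]
ft_force: [-1.4, -0.6, 10.4]
grip_width: 0.0219
```

```bash
python3 - <<'E'
from h import *
c=robot.camera("wrist"); o=robot.get_obs(); print(o["time"],o["position"].round(4),o["ft_force"].round(1))
import pickle;pickle.dump((c,o),open("w5.pkl","wb"))
for s in ("top","scene"): cv2.imwrite(f"pics/{s}5.png",robot.camera(s)["color"])
print(robot.get_obs()["ft_force"].round(1),robot.get_obs()["moment"].round(2))
cv2.imwrite("pics/w5.png",cv2.resize(c["color"][60:330,170:470],None,fx=2.2,fy=2.2,interpolation=cv2.INTER_CUBIC))
E
```

```text
7.4833 [0.5505 0.0547 0.1446] [-2.   0.1 10.7]
[-1.9 -1.7 10.5] [-0.2   0.48  0.01]
```

View pics/w5.png

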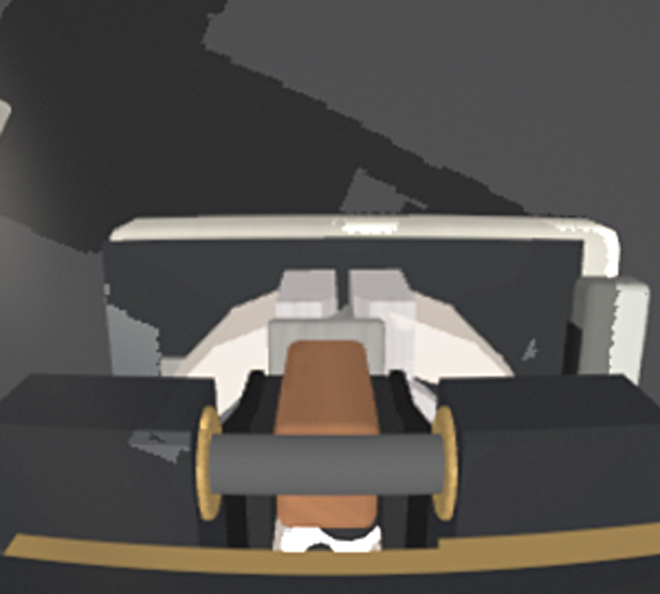

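```bash
cat >> h.py <<'E'
EX=np.array([.9268,.3756]);EY=np.array([-.3756,.9268]);O=np.array([.5835,-.0052])
def tocf(p): d=np.array(p)[:2]-O; return np.array([d@EX,d@EY])*1000
E
python3 - <<'E'
from h import *
import pickle
c,o=pickle.load(open("w5.pkl","rb"))
g=cv2.cvtColor(c["color"],cv2.COLOR_BGR2GRAY)
P0=[.0,.082]
for r in range(180,206,3):print(r,g[r,292:364].tolist())
def w(x,y,z): return np.array([*(O+EX*x/1000+EY*y/1000),z])
for p in((1.75,82,.09),(1.75,82,.082),(1.75,82,.06),(-1.75,82,.082),(8.75,82,.09),(-8.75,82,.09),(7,82,.09),(-7,82,.09),(-30,82,.09)):print(p,wproj(c,w(*p)).round(1))
print(tocf(o["position"]))
E
```

```text
180 [62, 60, 60, 62, 61, 61, 61, 60, 59, 62, 61, 61, 59, 60, 60, 61, 59, 59, 59, 59, 59, 58, 59, 58, 59, 59, 59, 59, 59, 59, 60, 61, 63, 61, 61, 61, 62, 59, 59, 59, 60, 59, 59, 59, 60, 58, 60, 58, 59, 59, 58, 59, 57, 61, 59, 60, 59, 60, 58, 59, 59, 60, 62, 61, 61, 62, 61, 62, 61, 61, 62, 61]
183 [62, 62, 62, 62, 60, 59, 68, 122, 144, 152, 151, 151, 151, 151, 150, 151, 150, 150, 152, 170, 179, 179, 179, 179, 178, 178, 178, 179, 181, 181, 115, 62, 59, 61, 60, 62, 104, 153, 181, 180, 179, 179, 179, 178, 179, 178, 179, 177, 179, 178, 178, 177, 178, 178, 178, 179, 178, 180, 178, 151, 106, 65, 58, 61, 61, 61, 62, 62, 61, 62, 61, 61]
186 [62, 62, 61, 61, 58, 78, 128, 170, 175, 174, 174, 174, 173, 174, 173, 173, 173, 173, 173, 174, 173, 174, 173, 174, 174, 172, 173, 173, 177, 178, 125, 74, 58, 59, 60, 61, 97, 146, 177, 175, 172, 174, 173, 173, 174, 173, 173, 174, 173, 173, 173, 173, 173, 174, 174, 174, 174, 173, 175, 175, 167, 141, 93, 63, 60, 61, 62, 61, 63, 61, 60, 61]
189 [61, 61, 60, 58, 72, 119, 177, 176, 174, 173, 173, 173, 174, 173, 173, 174, 174, 173, 174, 175, 171, 174, 172, 174, 17
[... 1630 characters left out ...]
3, 216, 200, 195, 195, 197, 196]
204 [193, 189, 172, 176, 183, 183, 184, 185, 185, 184, 182, 181, 180, 182, 181, 185, 185, 183, 183, 183, 184, 187, 186, 184, 169, 163, 160, 151, 137, 135, 133, 133, 133, 131, 131, 129, 128, 128, 134, 153, 165, 164, 163, 163, 165, 166, 175, 180, 182, 181, 189, 214, 222, 220, 219, 224, 232, 234, 237, 239, 239, 235, 230, 228, 225, 222, 215, 199, 194, 195, 196, 196]
(1.75, 82, 0.09) [331.  196.8]
(1.75, 82, 0.082) [330.5 194.1]
(1.75, 82, 0.06) [329.4 187.4]
(-1.75, 82, 0.082) [325.8 194.1]
(8.75, 82, 0.09) [340.6 196.8]
(-8.75, 82, 0.09) [316.4 196.9]
(7, 82, 0.09) [338.2 196.8]
(-7, 82, 0.09) [318.9 196.8]
(-30, 82, 0.09) [287.1 196.9]
[-8.12583393 67.93397997]
```

The wrist crop shows the gap opened at about (343,300). Opening is roughly 2.5 mm, which agrees with the wedge geometry at 17.9 mm depth. I'll press a little further on the left.

Emit:
carry_out:
  dr:
    - [0, 0, 0]
    - [0, 0, 0]
    - [0, 0, 0]
    - [0, 0, 0]
    - [0, 0, 0]
  translation:
    - [0, 0, -0.15]
    - [0, 0, -0.3]
    - [0, 0, -0.4]
    - [0, 0, -0.4]
    - [0, 0, -0.4]
  grip: [0, 0, 0, 0, 0]

```text
time: 8.0
position: [0.5505, 0.0546, 0.1408]
tool_rot: [0.559, 0.829, 0.0, 0.001]
ft_force: [-2.8, -0.4, 11.7]
grip_width: 0.0221
```

Emit:
carry_out:
  dr:
    - [0, 0, 0]
    - [0, 0, 0]
    - [0, 0, 0]
    - [0, 0, 0]
    - [0, 0, 0]
    - [0, 0, 0]
    - [0, 0, 0]
    - [0, 0, 0]
    - [0, 0, 0]
    - [0, 0, 0]
    - [0, 0, 0]
    - [0, 0, 0]
    - [0, 0, 0]
    - [0, 0, 0]
  translation:
    - [0, 0, 1.5]
    - [0, 0, 4]
    - [0, 0, 5.7]
    - [1, -2.5, 5.7]
    - [2.3, -5.7, 5.7]
    - [3.6, -8.9, 5.7]
    - [4.7, -11.6, 5.7]
    - [5.09, -12.57, 5.7]
    - [5.09, -12.57, 5.2]
    - [5.09, -12.57, 4.2]
    - [5.09, -12.57, 3.4]
    - [5.09, -12.57, 3.4]
    - [5.09, -12.57, 3.4]
    - [5.09, -12.57, 3.4]
  grip: [0, 0, 0, 0, 0, 0, 0, 0, 0, 0, 0, 0, 0, 0]

```text
time: 9.17
position: [0.6002, -0.0694, 0.1723]
tool_rot: [0.559, 0.829, -0.0, -0.0]
ft_force: [0.7, -0.4, -1.5]
grip_width: 0.0218
```

```bash
cat > seam.py <<'E'
from h import *
# outer V edges (left seam y=+68 from wrist when TCP is over right): print V widths
c=robot.camera("wrist"); o=robot.get_obs();g=cv2.cvtColor(c["color"],cv2.COLOR_BGR2GRAY)
print(o["time"],o["position"].round(4),tocf(o["position"]),o["ft_force"].round(1),o["grip_width"])
def w(x,y,z): return np.array([*(O+EX*x/1000+EY*y/1000),z])
print([wproj(c,w(x,68,.09)).round(1).tolist() for x in(-7,7)])
import time;cv2.imwrite(f"pics/w_{o['time']:.1f}.png",c["color"])
for y in(60,68,76):
    X=np.arange(-26,14,.5);uv=np.array([wproj(c,w(x,y,.09)) for x in X],np.float32)
    print(y,[(float(x),int(v)) for x,v in zip(X,cv2.remap(g,uv[:,0].copy(),uv[:,1].copy(),cv2.INTER_LINEAR).ravel())])
E
python3 seam.py
```

```text
9.2167 [ 0.6006 -0.0697  0.1727] [ -8.39929978 -66.17476999] [ 0.4 -0.7 -2. ] 0.021674724894164277
[[319.5, 39.5], [337.5, 39.7]]
60 [(-26.0, 255), (-25.5, 255), (-25.0, 255), (-24.5, 255), (-24.0, 255), (-23.5, 255), (-23.0, 255), (-22.5, 255), (-22.0, 255), (-21.5, 255), (-21.0, 255), (-20.5, 255), (-20.0, 255), (-19.5, 255), (-19.0, 255), (-18.5, 255), (-18.0, 255), (-17.5, 255), (-17.0, 255), (-16.5, 255), (-16.0, 255), (-15.5, 255), (-15.0, 255), (-14.5, 255), (-14.0, 255), (-13.5, 255), (-13.0, 255), (-12.5, 255), (-12.0, 255), (-11.5, 255), (-11.0, 255), (-10.5, 255), (-10.0, 231), (-9.5, 207), (-9.0, 184), (-8.5, 182), (-8.0, 183), (-7.5, 186), (-7.0, 188), (-6.5, 189), (-6.0, 186), (-5.5, 142), (-5.0, 83), (-4.5, 58), (-4.0, 48), (-3.5, 49), (-3.0, 73), (-2.5, 94), (-2.0, 112), (-1.5, 117), (-1.0, 119), (-0.5, 117), (0.0, 114), (0.5, 116), (1.0, 131), (1.5, 172), (2.0, 213), (2.5, 215), (3.0, 214), (3.5, 212), (4.0, 209), (4.5, 208), (5.0, 207), (5.5, 209), (6.0, 217), (6.5, 235), (7.0, 247), (7.5, 255), (8.0, 255), (8.5, 255), (9.0, 255), (9.5, 255), (10.0, 255), (10.5, 255
[... 1487 characters left out ...]
13.5, 254), (-13.0, 255), (-12.5, 255), (-12.0, 255), (-11.5, 255), (-11.0, 248), (-10.5, 237), (-10.0, 204), (-9.5, 185), (-9.0, 181), (-8.5, 183), (-8.0, 185), (-7.5, 187), (-7.0, 186), (-6.5, 183), (-6.0, 170), (-5.5, 143), (-5.0, 110), (-4.5, 109), (-4.0, 109), (-3.5, 110), (-3.0, 109), (-2.5, 109), (-2.0, 108), (-1.5, 108), (-1.0, 107), (-0.5, 106), (0.0, 107), (0.5, 111), (1.0, 140), (1.5, 171), (2.0, 203), (2.5, 210), (3.0, 214), (3.5, 212), (4.0, 210), (4.5, 208), (5.0, 207), (5.5, 210), (6.0, 215), (6.5, 231), (7.0, 244), (7.5, 255), (8.0, 255), (8.5, 255), (9.0, 254), (9.5, 254), (10.0, 254), (10.5, 254), (11.0, 254), (11.5, 254), (12.0, 255), (12.5, 255), (13.0, 255), (13.5, 255)]
```

The left seam is open about 3.4 mm by wrist measurement. Now the right side: enter first, then press.

Emit:
carry_out:
  dr:
    - [0, 0, 0]
    - [0, 0, 0]
    - [0, 0, 0]
    - [0, 0, 0]
    - [0, 0, 0]
    - [0, 0, 0]
  translation:
    - [0.05, -0.12, -0.5]
    - [0.05, -0.12, -1.0]
    - [0.05, -0.12, -1.4]
    - [0.05, -0.12, -1.8]
    - [0.05, -0.12, -2.1]
    - [0.05, -0.12, -2.1]
  grip: [0, 0, 0, 0, 0, 0]

```text
time: 9.72
position: [0.6016, -0.0717, 0.151]
tool_rot: [0.56, 0.829, 0.0, 0.0]
ft_force: [0.9, 0.3, -1.6]
grip_width: 0.0213
```

Emit:
carry_out:
  dr:
    - [0, 0, 0]
    - [0, 0, 0]
    - [0, 0, 0]
    - [0, 0, 0]
    - [0, 0, 0]
    - [0, 0, 0]
    - [0, 0, 0]
    - [0, 0, 0]
    - [0, 0, 0]
    - [0, 0, 0]
  translation:
    - [0, 0, -0.25]
    - [0, 0, -0.5]
    - [0, 0, -0.75]
    - [0, 0, -1.0]
    - [0, 0, -1.25]
    - [0, 0, -1.5]
    - [0, 0, -1.75]
    - [0, 0, -2.0]
    - [0, 0, -2.0]
    - [0, 0, -2.0]
  grip: [0, 0, 0, 0, 0, 0, 0, 0, 0, 0]

```text
time: 10.55
position: [0.6024, -0.073, 0.1341]
tool_rot: [0.559, 0.829, -0.0, 0.002]
ft_force: [-1.3, -0.6, 9.9]
grip_width: 0.0214
```

Emit:
carry_out:
  dr:
    - [0, 0, 0]
    - [0, 0, 0]
    - [0, 0, 0]
    - [0, 0, 0]
    - [0, 0, 0]
    - [0, 0, 0]
    - [0, 0, 0]
    - [0, 0, 0]
    - [0, 0, 0]
    - [0, 0, 0]
    - [0, 0, 0]
    - [0, 0, 0]
    - [0, 0, 0]
    - [0, 0, 0]
  translation:
    - [0, 0, 2]
    - [0, 0, 4.5]
    - [0, 0, 6.2]
    - [-1.1, 2.6, 6.2]
    - [-2.4, 5.8, 6.2]
    - [-3.7, 9, 6.2]
    - [-4.8, 11.7, 6.2]
    - [-5.14, 12.69, 6.2]
    - [-5.14, 12.69, 6.2]
    - [-5.14, 12.69, 5.2]
    - [-5.14, 12.69, 4.2]
    - [-5.14, 12.69, 4]
    - [-5.14, 12.69, 4]
    - [-5.14, 12.69, 4]
  grip: [0, 0, 0, 0, 0, 0, 0, 0, 0, 0, 0, 0, 0, 0]

```text
time: 11.72
position: [0.5498, 0.0541, 0.1707]
tool_rot: [0.56, 0.828, -0.0, -0.001]
ft_force: [0.6, -0.5, -1.5]
grip_width: 0.0216
```

Emit:
carry_out:
  dr:
    - [0, 0, 0]
    - [0, 0, 0]
    - [0, 0, 0]
    - [0, 0, 0]
    - [0, 0, 0]
    - [0, 0, 0]
  translation:
    - [0, 0, -0.5]
    - [0, 0, -1.0]
    - [0, 0, -1.4]
    - [0, 0, -1.8]
    - [0, 0, -2.1]
    - [0, 0, -2.1]
  grip: [0, 0, 0, 0, 0, 0]

```text
time: 12.22
position: [0.5491, 0.0552, 0.1497]
tool_rot: [0.56, 0.829, -0.0, -0.001]
ft_force: [0.7, 0.4, -1.7]
grip_width: 0.0219
```

Emit:
carry_out:
  dr:
    - [0, 0, 0]
    - [0, 0, 0]
    - [0, 0, 0]
    - [0, 0, 0]
    - [0, 0, 0]
    - [0, 0, 0]
    - [0, 0, 0]
    - [0, 0, 0]
    - [0, 0, 0]
    - [0, 0, 0]
    - [0, 0, 0]
    - [0, 0, 0]
  translation:
    - [0.09, 0.04, -0.25]
    - [0.09, 0.04, -0.5]
    - [0.09, 0.04, -0.75]
    - [0.09, 0.04, -1.0]
    - [0.09, 0.04, -1.25]
    - [0.09, 0.04, -1.5]
    - [0.09, 0.04, -1.75]
    - [0.09, 0.04, -2.0]
    - [0.09, 0.04, -2.25]
    - [0.09, 0.04, -2.5]
    - [0.09, 0.04, -2.5]
    - [0.09, 0.04, -2.5]
  grip: [0, 0, 0, 0, 0, 0, 0, 0, 0, 0, 0, 0]

```text
time: 13.22
position: [0.5506, 0.0549, 0.1274]
tool_rot: [0.559, 0.829, -0.0, 0.001]
ft_force: [-4.5, -1.7, 11.4]
grip_width: 0.0216
```

Emit:
carry_out:
  dr:
    - [0, 0, 0]
    - [0, 0, 0]
    - [0, 0, 0]
    - [0, 0, 0]
    - [0, 0, 0]
    - [0, 0, 0]
    - [0, 0, 0]
    - [0, 0, 0]
    - [0, 0, 0]
    - [0, 0, 0]
    - [0, 0, 0]
    - [0, 0, 0]
    - [0, 0, 0]
    - [0, 0, 0]
  translation:
    - [0, 0, 2]
    - [0, 0, 4.5]
    - [0, 0, 6.8]
    - [1.1, -2.6, 6.8]
    - [2.4, -5.8, 6.8]
    - [3.7, -9, 6.8]
    - [4.8, -11.7, 6.8]
    - [5.1, -12.65, 6.8]
    - [5.1, -12.65, 6.8]
    - [5.1, -12.65, 5.8]
    - [5.1, -12.65, 4.8]
    - [5.1, -12.65, 4.6]
    - [5.1, -12.65, 4.6]
    - [5.1, -12.65, 4.6]
  grip: [0, 0, 0, 0, 0, 0, 0, 0, 0, 0, 0, 0, 0, 0]

```text
time: 14.38
position: [0.601, -0.0697, 0.1709]
tool_rot: [0.559, 0.829, -0.0, -0.001]
ft_force: [-0.1, 0.4, -1.6]
grip_width: 0.0214
```

```bash
cat > seam2.py <<'E'
from h import *
import sys
c=robot.camera("wrist"); o=robot.get_obs();g=cv2.cvtColor(c["color"],cv2.COLOR_BGR2GRAY)
print(round(o["time"],2),o["position"].round(4),tocf(o["position"]),o["ft_force"].round(1),o["grip_width"])
def w(x,y,z): return np.array([*(O+EX*x/1000+EY*y/1000),z])
cv2.imwrite(f"pics/w_{o['time']:.1f}.png",c["color"])
for y in eval(sys.argv[1]):
    X=np.arange(-26,14,.25);uv=np.array([wproj(c,w(x,y,.09)) for x in X],np.float32)
    p=cv2.remap(g,uv[:,0].copy(),uv[:,1].copy(),cv2.INTER_LINEAR).ravel().astype(int)
    b=p>222;i=int(np.argmin(abs(X+3)));a=i
    while a>0 and not b[a]:a-=1
    e=i
    while e<len(b)-1 and not b[e]:e+=1
    print(y,"V edges",X[a],X[e],"open",X[e]-X[a]-13.1, "gray",p[::4].tolist())
E
python3 seam2.py "(60,68,76)"
```

```text
14.43 [ 0.6014 -0.07    0.1714] [ -7.7288118 -66.8420399] [ 0.8 -0.4 -1.5] 0.02141938252163329
60 V edges -15.5 6.5 open 8.9 gray [255, 255, 255, 255, 255, 255, 255, 255, 255, 255, 250, 206, 185, 188, 194, 162, 84, 47, 48, 50, 81, 122, 120, 120, 119, 119, 117, 143, 199, 219, 214, 211, 217, 250, 255, 255, 255, 255, 255, 255]
68 V edges -16.0 6.75 open 9.65 gray [255, 255, 255, 255, 255, 255, 255, 255, 255, 255, 238, 175, 185, 189, 193, 155, 115, 116, 103, 97, 109, 116, 116, 116, 116, 115, 114, 142, 196, 219, 215, 211, 206, 247, 255, 255, 255, 255, 255, 255]
76 V edges -16.0 6.5 open 9.4 gray [255, 255, 255, 255, 255, 255, 255, 255, 255, 255, 238, 189, 186, 189, 191, 152, 110, 111, 112, 113, 111, 111, 110, 111, 111, 110, 107, 136, 195, 218, 213, 211, 218, 248, 255, 255, 255, 255, 255, 255]
```

The left seam is now at about 9.2 mm. Next I press the right to match.

Emit:
carry_out:
  dr:
    - [0, 0, 0]
    - [0, 0, 0]
    - [0, 0, 0]
    - [0, 0, 0]
    - [0, 0, 0]
    - [0, 0, 0]
    - [0, 0, 0]
    - [0, 0, 0]
    - [0, 0, 0]
    - [0, 0, 0]
    - [0, 0, 0]
    - [0, 0, 0]
    - [0, 0, 0]
    - [0, 0, 0]
    - [0, 0, 0]
    - [0, 0, 0]
    - [0, 0, 0]
  translation:
    - [0, -0.1, -0.5]
    - [0, -0.1, -1.0]
    - [0, -0.1, -1.5]
    - [0, -0.1, -2]
    - [0, -0.1, -2.3]
    - [0, -0.1, -2.6]
    - [0, -0.1, -2.9]
    - [0, -0.1, -3.2]
    - [0, -0.1, -3.45]
    - [0, -0.1, -3.7]
    - [0, -0.1, -3.95]
    - [0, -0.1, -4.2]
    - [0, -0.1, -4.4]
    - [0, -0.1, -4.6]
    - [0, -0.1, -4.75]
    - [0, -0.1, -4.75]
    - [0, -0.1, -4.75]
  grip: [0, 0, 0, 0, 0, 0, 0, 0, 0, 0, 0, 0, 0, 0, 0, 0, 0]

```text
time: 15.85
position: [0.6025, -0.0729, 0.1267]
tool_rot: [0.559, 0.829, -0.0, 0.002]
ft_force: [-3.0, 0.1, 11.6]
grip_width: 0.0217
```

Emit:
carry_out:
  dr:
    - [0, 0, 0]
    - [0, 0, 0]
    - [0, 0, 0]
    - [0, 0, 0]
    - [0, 0, 0]
    - [0, 0, 0]
    - [0, 0, 0]
    - [0, 0, 0]
    - [0, 0, 0]
  translation:
    - [0, 0, 2]
    - [0, 0, 5]
    - [0, 0, 8]
    - [1, -2, 11]
    - [2, -4.3, 12.6]
    - [2, -4.3, 12.6]
    - [2, -4.3, 12.6]
    - [2, -4.3, 12.6]
    - [2, -4.3, 12.6]
  grip: [0, 0, 0, 0, 0, 0, 0, 0, 0]

```text
time: 16.6
position: [0.6202, -0.114, 0.2485]
tool_rot: [0.559, 0.829, -0.0, -0.002]
ft_force: [0.2, 0.2, -0.8]
grip_width: 0.0219
```

```bash
python3 seam2.py "(62,68,74,-62,-68,-74)"; f=$(ls -t pics/w_*|head -1); python3 -c "
import cv2;a=cv2.imread('$f');cv2.imwrite('pics/v.png',cv2.resize(a[0:330,120:520],None,fx=1.8,fy=1.8,interpolation=cv2.INTER_CUBIC))"
```

```text
16.65 [ 0.6203 -0.1139  0.2485] [  -6.7325607  -114.57749767] [ 0.2  0.5 -1.4] 0.021212739061496327
62 V edges -15.75 6.5 open 9.15 gray [252, 252, 252, 252, 253, 253, 253, 253, 254, 255, 239, 169, 152, 158, 161, 122, 67, 42, 38, 45, 64, 83, 89, 89, 88, 87, 88, 114, 160, 178, 178, 181, 208, 247, 254, 252, 252, 252, 252, 252]
68 V edges -16.5 7.0 open 10.4 gray [253, 253, 252, 252, 252, 253, 253, 253, 255, 254, 179, 152, 152, 158, 160, 129, 95, 85, 87, 87, 86, 86, 86, 87, 87, 84, 85, 111, 163, 178, 177, 170, 169, 223, 250, 253, 253, 253, 252, 252]
74 V edges -16.5 7.0 open 10.4 gray [249, 250, 249, 248, 248, 246, 246, 247, 251, 255, 194, 159, 153, 157, 159, 129, 93, 80, 81, 82, 82, 82, 82, 82, 82, 79, 79, 106, 165, 179, 177, 172, 172, 225, 244, 247, 249, 251, 252, 251]
-62 V edges -15.75 6.75 open 9.4 gray [133, 130, 128, 135, 166, 211, 222, 250, 255, 254, 241, 194, 160, 162, 158, 128, 59, 32, 33, 52, 81, 103, 107, 107, 105, 105, 107, 123, 162, 186, 185, 183, 198, 234, 254, 254, 253, 253, 253, 253]
-68 V edges -16.5 7.0 open 10.4 gray [255, 255, 254, 254, 253, 253, 253, 254, 255, 250, 211, 166, 160, 163, 157, 128, 57, 31, 36, 71, 101, 108, 106, 104, 104, 104, 105, 120, 159, 185, 185, 182, 196, 228, 251, 253, 253, 252, 252, 251]
-74 V edges -16.75 7.0 open 10.65 gray [253, 252, 252, 252, 253, 253, 253, 254, 255, 244, 180, 158, 161, 164, 156, 126, 52, 30, 33, 63, 91, 102, 104, 103, 102, 101, 102, 115, 155, 184, 185, 182, 195, 229, 252, 253, 252, 253, 252, 252]
```

View pics/v.png

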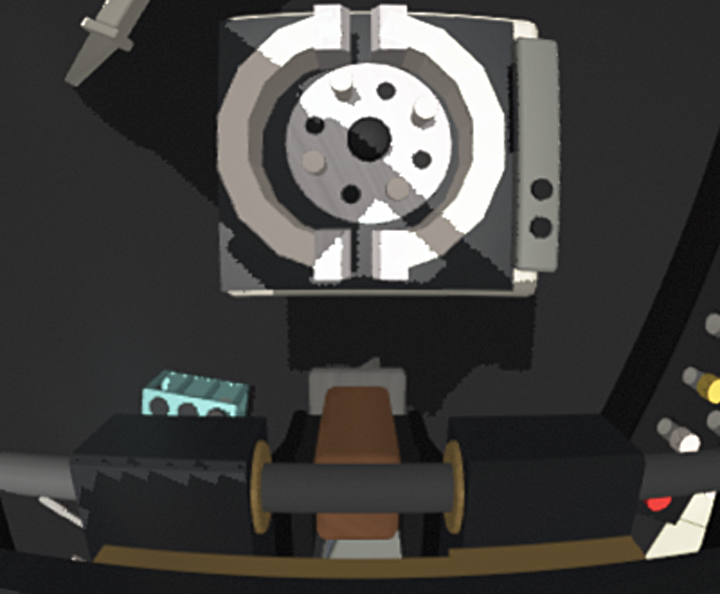

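Both gaps stand open, at (360,28) and (364,255). To be sure about the margin, I'll measure against the closed image taken from the same pose.

```bash
python3 - <<'E'
from h import *
import pickle
C,o=pickle.load(open("w2.pkl","rb"));c0=C["wrist"];c1=robot.camera("wrist")
def w(x,y,z): return np.array([*(O+EX*x/1000+EY*y/1000),z])
def edges(c,y):
    g=cv2.cvtColor(c["color"],cv2.COLOR_BGR2GRAY);X=np.arange(-26,14,.1)
    uv=np.array([wproj(c,w(x,y,.09)) for x in X],np.float32)
    p=cv2.remap(g,uv[:,0].copy(),uv[:,1].copy(),cv2.INTER_LINEAR).ravel().astype(int)
    i=int(np.argmin(abs(X+3)));a=e=i
    while p[a]<205:a-=1
    while p[e]<215:e+=1
    return X[e]-X[a]
for s in(1,-1):
    r=[(edges(c0,s*y),edges(c1,s*y)) for y in(64,66,68,70,72,74,76)]
    print(s,np.round(r,1).tolist(),np.median([b-a for a,b in r]))
E
```

```text
1 [[12.9, 22.5], [13.5, 22.8], [13.7, 23.2], [13.5, 23.0], [13.8, 23.1], [14.1, 23.1], [14.0, 23.0]] 9.300000000000132
-1 [[12.7, 21.7], [13.0, 22.3], [12.9, 22.3], [13.2, 22.4], [12.9, 22.8], [12.9, 22.5], [13.0, 23.1]] 9.400000000000134
```

Openings by differential measurement are 9.3 mm left and 9.4 mm right. Returning the wedge to the stand.

Emit:
carry_out:
  dr:
    - [0, 0, -0.1]
    - [0, 0, -0.2]
    - [0, 0, -0.246]
    - [0, 0, -0.246]
    - [0, 0, -0.246]
    - [0, 0, -0.246]
    - [0, 0, -0.246]
    - [0, 0, -0.246]
    - [0, 0, -0.246]
    - [0, 0, -0.246]
    - [0, 0, -0.246]
    - [0, 0, -0.246]
    - [0, 0, -0.246]
    - [0, 0, -0.246]
    - [0, 0, -0.246]
    - [0, 0, -0.246]
    - [0, 0, -0.246]
    - [0, 0, -0.246]
  translation:
    - [-1, 3, 0]
    - [-2.3, 6.5, 0]
    - [-3.7, 10, 0]
    - [-5, 13.5, 0]
    - [-6.3, 17, 0]
    - [-7.6, 20.5, 0]
    - [-8.9, 24, 0]
    - [-10.2, 27.5, 0]
    - [-11.5, 31, -2]
    - [-12.5, 34, -5]
    - [-13.13, 35.7, -8]
    - [-13.13, 35.7, -10.5]
    - [-13.13, 35.7, -10.5]
    - [-13.13, 35.7, -10.5]
    - [-13.13, 35.7, -10.5]
    - [-13.13, 35.7, -10.5]
    - [-13.13, 35.7, -10.5]
    - [-13.13, 35.7, -10.5]
  grip: [0, 0, 0, 0, 0, 0, 0, 0, 0, 0, 0, 0, 0, 0, 0, 0, 0, 0]

```text
time: 18.2
position: [0.4915, 0.2416, 0.1465]
tool_rot: [0.657, 0.753, 0.001, 0.001]
ft_force: [-0.1, -0.4, -1.2]
grip_width: 0.0217
```

Emit:
carry_out:
  dr:
    - [0, 0, 0]
    - [0, 0, 0]
    - [0, 0, 0]
    - [0, 0, 0]
    - [0, 0, 0]
    - [0, 0, 0]
    - [0, 0, 0]
    - [0, 0, 0]
    - [0, 0, 0]
  translation:
    - [-0.2, 0.1, 0]
    - [-0.2, 0.1, 0]
    - [-0.2, 0.1, -1]
    - [-0.2, 0.1, -2.2]
    - [-0.2, 0.1, -3.5]
    - [-0.2, 0.1, -4.7]
    - [-0.2, 0.1, -5.7]
    - [-0.2, 0.1, -6.2]
    - [-0.2, 0.1, -6.2]
  grip: [0, 0, 0, 0, 0, 0, 0, 0, 0]

```text
time: 18.95
position: [0.4873, 0.2427, 0.0815]
tool_rot: [0.657, 0.754, -0.001, -0.001]
ft_force: [0.5, -0.8, -0.8]
grip_width: 0.0219
```

Emit:
carry_out:
  dr:
    - [0, 0, 0]
    - [0, 0, 0]
    - [0, 0, 0]
    - [0, 0, 0]
    - [0, 0, 0]
    - [0, 0, 0]
    - [0, 0, 0]
    - [0, 0, 0]
    - [0, 0, 0]
  translation:
    - [0.15, 0, -0.1]
    - [0.15, 0, -0.15]
    - [0.15, 0, -0.2]
    - [0.15, 0, -0.2]
    - [0.15, 0, -0.2]
    - [0.15, 0, -0.2]
    - [0.15, 0, -0.2]
    - [0.15, 0, -0.2]
    - [0.15, 0, -0.2]
  grip: [0, 0, 0, 0, 0.4, 0.6, 0.6, 0.6, 0.6]

```text
time: 19.7
position: [0.4899, 0.243, 0.0812]
tool_rot: [0.657, 0.754, 0.0, 0.0]
ft_force: [0.6, 0.4, 0.5]
grip_width: 0.0467
```

Released. I'll lift straight up and check the wedge with the wrist and scene cameras.

Emit:
carry_out:
  dr:
    - [0, 0, 0]
    - [0, 0, 0]
    - [0, 0, 0]
    - [0, 0, 0]
    - [0, 0, 0]
    - [0, 0, 0]
    - [0, 0, 0]
    - [0, 0, 0]
  translation:
    - [0, 0, 1.5]
    - [0, 0, 4]
    - [0, 0, 7]
    - [0, 0, 10.5]
    - [0, 0, 14]
    - [0, 0, 17]
    - [0, 0, 17]
    - [0, 0, 17]
  grip: [0.6, 0.6, 0.6, 0.6, 0.6, 0, 0, 0]

```text
time: 20.37
position: [0.4909, 0.2433, 0.2531]
tool_rot: [0.657, 0.754, 0.002, 0.001]
ft_force: [-0.4, -0.6, -0.5]
grip_width: 0.0397
```

```bash
python3 - <<'E'
from h import *
import pickle
c=robot.camera("wrist");o=robot.get_obs();print(o["time"],o["position"].round(4))
w1=pickle.load(open("w1.pkl","rb"))
cv2.imwrite("pics/w9.png",np.hstack([cv2.resize(x["color"][125:225,270:375],None,fx=3.6,fy=3.6,interpolation=cv2.INTER_CUBIC) for x in(w1,c)]))
E
```

```text
20.4167 [0.4895 0.2429 0.2513]
```

View pics/w9.png

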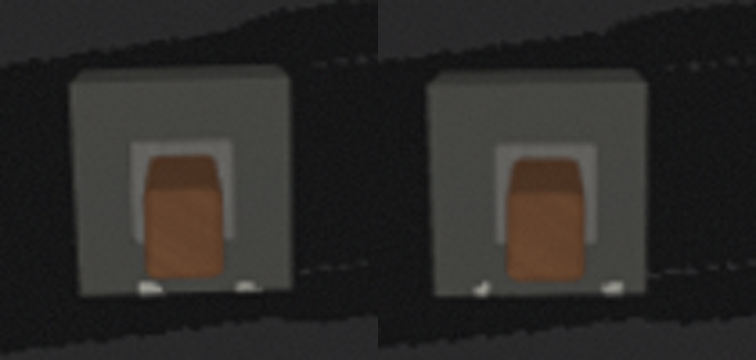

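The wedge sits in the stand exactly as it did at the start (left = before, right = now). The rotor's tubes are at about 30°, 120°, 210° and 300° in the centrifuge frame. I'll move the shut fingers to the front right, above the ring, with the tips at z ≈ 99 mm.

Emit:
carry_out:
  dr:
    - [0, 0, 0]
    - [0, 0, 0]
    - [0, 0, 0]
    - [0, 0, 0]
    - [0, 0, 0]
    - [0, 0, 0]
    - [0, 0, 0]
    - [0, 0, 0]
    - [0, 0, 0]
    - [0, 0, 0]
    - [0, 0, 0]
    - [0, 0, 0]
    - [0, 0, 0]
    - [0, 0, 0]
    - [0, 0, 0]
    - [0, 0, 0]
    - [0, 0, 0]
    - [0, 0, 0]
  translation:
    - [1, -3.5, 0]
    - [2, -7.2, 0]
    - [3, -11, 0]
    - [4, -15, 0]
    - [5, -19, 0]
    - [6, -23, 0]
    - [7, -27, 0]
    - [8, -30.5, 0]
    - [8.5, -32.2, 0]
    - [8.5, -32.2, 0]
    - [8.5, -32.2, -3]
    - [8.5, -32.2, -6.5]
    - [8.5, -32.2, -10]
    - [8.5, -32.2, -12.5]
    - [8.5, -32.2, -14]
    - [8.5, -32.2, -14]
    - [8.5, -32.2, -14]
    - [8.5, -32.2, -14]
  grip: [0, 0, 0, 0, 0, 0, 0, 0, 0, 0, 0, 0, 0, 0, 0, 0, 0, 0]

```text
time: 21.92
position: [0.5749, -0.0784, 0.1112]
tool_rot: [0.657, 0.754, 0.0, -0.0]
ft_force: [-0.3, -0.7, 1.1]
grip_width: 0.0005
```

```bash
python3 - <<'E'
from h import *
c=robot.camera("wrist");o=robot.get_obs();print(o["time"],o["position"].round(4),tocf(o["position"]),o["grip_width"])
# tube tops (z .108) predicted at 30+90k deg
for a in(30,120,210,300):
    t=np.radians(a);p=np.array([*(O+EX*.034*np.cos(t)+EY*.034*np.sin(t)),.108]);print(a,wproj(c,p).round(0)+[-160,-20])
cv2.imwrite("pics/r.png",cv2.resize(c["color"][20:320,160:480],None,fx=2,fy=2))
E
```

```text
21.9667 [ 0.5754 -0.0787  0.1119] [-35.12262541 -65.08283144] 0.0006082123969270126
30 [237.  55.]
120 [147.  52.]
210 [146. 141.]
300 [234. 143.]
```

View pics/r.png

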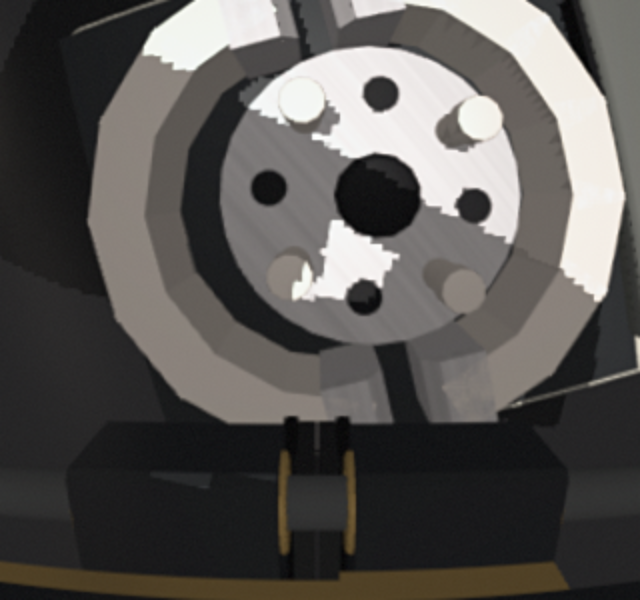

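Predicted and seen tubes agree: the 210° tube was predicted at (292,282) and seen at (290,275). Now the push along the ring's left side, then a quick lift.

Emit:
carry_out:
  dr:
    - [0, 0, 0]
    - [0, 0, 0]
    - [0, 0, 0]
    - [0, 0, 0]
    - [0, 0, 0]
    - [0, 0, 0]
    - [0, 0, 0]
    - [0, 0, 0]
    - [0, 0, 0]
    - [0, 0, 0]
    - [0, 0, 0]
    - [0, 0, 0]
    - [0, 0, 0]
    - [0, 0, 0]
    - [0, 0, 0]
    - [0, 0, 0]
  translation:
    - [0, 0, -0.6]
    - [0, 0, -1.25]
    - [0, 0, -1.25]
    - [0, 0, -1.25]
    - [-0.66, 1.62, -1.25]
    - [-1.32, 3.25, -1.25]
    - [-1.97, 4.87, -1.25]
    - [-2.63, 6.5, -1.25]
    - [-2.8, 6.9, 2.5]
    - [-2.8, 6.9, 6.5]
    - [-2.8, 6.9, 10]
    - [-2.8, 6.9, 12]
    - [-2.8, 6.9, 12]
    - [-2.8, 6.9, 12]
    - [-2.8, 6.9, 12]
    - [-2.8, 6.9, 12]
  grip: [0, 0, 0, 0, 0, 0, 0, 0, 0, 0, 0, 0, 0, 0, 0, 0]

```text
time: 23.3
position: [0.5451, -0.0091, 0.2294]
tool_rot: [0.657, 0.754, -0.001, -0.002]
ft_force: [-0.4, 1.5, 0.4]
grip_width: 0.0007
```

```bash
cat > spin.py <<'E'
from h import *
import itertools
def tubes(n):
    c=robot.camera(n);g=cv2.cvtColor(c["color"],cv2.COLOR_BGR2GRAY);t=robot.get_obs()["time"]
    P=(onz if n=="top" else wonz);pr=proj if n=="top" else wproj
    A=np.radians(np.arange(0,360,3));f=[]
    for a in A:
        q=[pr(c,[*(O+EX*r*np.cos(a)+EY*r*np.sin(a)),.0695]) for r in(.034,)]
        f.append([int(g[int(round(v)),int(round(u))]) if 0<=u<640 and 0<=v<400 else -1 for u,v in q][0])
    return t,np.array(f),g
prev=None
for i in range(8):
    t,f,g=tubes("top");s=""
    if prev is not None: s=f"diff {np.abs(f-prev).mean():.1f}"
    d=np.degrees(np.angle((f*np.exp(4j*np.radians(np.arange(0,360,3)))).sum()))/4
    print(round(t,3),"4-fold phase",round(d,1),s);prev=f
o=robot.get_obs();print(o["position"].round(4),o["ft_force"].round(1))
cv2.imwrite("pics/top_spin.png",g)
E
python3 spin.py
```

```text
23.35 4-fold phase 16.3 
23.4 4-fold phase 15.6 diff 3.3
23.45 4-fold phase 16.2 diff 3.2
23.5 4-fold phase 18.1 diff 3.3
23.55 4-fold phase 17.2 diff 3.4
23.6 4-fold phase 19.5 diff 2.7
23.65 4-fold phase 21.2 diff 2.8
23.7 4-fold phase 21.1 diff 2.3
[ 0.5467 -0.0101  0.2306] [-0.2  0.6  0.3]
```

The gripper hides the rotor from the top camera here. I'll move off to the side and track the tubes with the wrist camera.

Emit:
carry_out:
  dr:
    - [0, 0, 0.2]
    - [0, 0, 0.246]
    - [0, 0, 0.246]
    - [0, 0, 0.246]
    - [0, 0, 0.246]
    - [0, 0, 0.246]
    - [0, 0, 0.246]
  translation:
    - [2.5, -3.5, 1]
    - [5, -7, 2]
    - [7.5, -10.5, 2]
    - [7.5, -10.5, 2]
    - [7.5, -10.5, 2]
    - [7.5, -10.5, 2]
    - [7.5, -10.5, 2]
  grip: [0, 0, 0, 0, 0, 0, 0]

```text
time: 24.28
position: [0.6204, -0.1136, 0.2504]
tool_rot: [0.559, 0.829, -0.0, -0.001]
ft_force: [-0.9, 0.9, 0.9]
grip_width: 0.0006
```

```bash
cat > spin2.py <<'E'
from h import *
# dark plate holes (between tubes) at r~.027-.03, z=.07: 4-fold dark spots
A=np.arange(0,360,2.)
for i in range(10):
    c=robot.camera("wrist");t=robot.get_obs()["time"];g=cv2.cvtColor(c["color"],cv2.COLOR_BGR2GRAY)
    f=np.zeros(len(A))
    for r in(.026,.029,.032):
        uv=np.array([wproj(c,[*(O+EX*r*np.cos(a)+EY*r*np.sin(a)),.07]) for a in np.radians(A)],np.float32)
        f+=(cv2.remap(g,uv[:,0].copy(),uv[:,1].copy(),cv2.INTER_LINEAR).ravel()<55)
    k=A[f>=2]
    d=np.degrees(np.angle(np.exp(4j*np.radians(k)).sum()))/4 if len(k) else None
    print(round(t,3),"hole phase",d,"dark",len(k))
    cv2.imwrite(f"pics/spin{i}.png",c["color"][0:200,200:440])
E
python3 spin2.py; python3 - <<'E'
from h import *
print(robot.get_obs()["position"])
E
```

```text
24.333 hole phase 5.333815487305744 dark 3
24.383 hole phase -9.599061421589894 dark 5
24.433 hole phase -23.00000000000001 dark 4
24.483 hole phase -35.99999999999999 dark 3
24.533 hole phase 40.0 dark 1
24.583 hole phase 27.999999999999996 dark 4
24.633 hole phase 14.666184512694235 dark 3
24.683 hole phase 1.3338154873057542 dark 3
24.733 hole phase -11.000000000000004 dark 4
24.783 hole phase -23.00000000000001 dark 4
[ 0.62176255 -0.11477881  0.25114683]
```

The rotor coasts at about −4.6 rad/s. One last check of the gaps, then I hand in.

```bash
python3 seam2.py "(66,68,72,-66,-68,-72)" | cut -c1-60; python3 - <<'E'
from h import *
import pickle
C0=pickle.load(open("c0.pkl","rb"))
for n in("top","scene"):
    d=cv2.absdiff(robot.camera(n)["color"],C0[n]["color"]).max(2)
    for nm,p in(("wedge",(.4888,.2425,.1)),("jar",(.70,.24,.04)),("pipette",(.49,.38,.01))):
        u,v=proj(C0[n],p).astype(int);print(n,nm,u,v,"mean diff",d[v-8:v+9,u-8:u+9].mean().round(1))
robot.hand_in()
E
```

```text
24.83 [ 0.6218 -0.1149  0.2511] [  -5.72529002 -116.04172694
66 V edges -16.25 7.0 open 10.15 gray [252, 252, 252, 252, 2
68 V edges -16.25 7.25 open 10.4 gray [252, 252, 252, 252, 2
72 V edges -16.25 7.25 open 10.4 gray [248, 246, 247, 248, 2
-66 V edges -16.25 7.0 open 10.15 gray [197, 207, 239, 253, 
-68 V edges -16.25 6.75 open 9.9 gray [255, 255, 255, 254, 2
-72 V edges -16.5 7.0 open 10.4 gray [253, 253, 253, 253, 25
top wedge 227 183 mean diff 16.8
top jar 238 104 mean diff 4.6
top pipette 185 186 mean diff 4.0
scene wedge 378 159 mean diff 14.7
scene jar 441 214 mean diff 0.9
scene pipette 402 156 mean diff 0.9
the job is handed in; nothing more can be done
```

The job was handed in at about 25 s of the 64 s; no verdict came back.

- **Guard ring:** I pressed the wedge in turn at left, right, left, right. Openings were about 3.4 mm left, 6.3 mm right (estimated from wedge depth), then 9.3 mm left and 9.4 mm right against the closed image. The two sides never differed by more than about 3.5 mm. The gripper stayed above the ring, and pressing force was about 12 N.
- **Wedge:** It went back into its grey stand, and a close before/after view showed it seated as at the start.
- **Rotor:** I pushed it with the shut fingers, then lifted clear. It was coasting steadily at about 4.6 rad/s.
- **Last checks:** Both sides read about 10 mm open with a cruder threshold that reads about 1 mm high. The jar and pipette areas looked unchanged. I did not check the tip box and spatula separately, but the arm stayed clear of them.

**What disagreed:**
- **Image change at the wedge:** The final before/after comparison showed some change there (mean difference 15–17). I did not look into it. A changed arm shadow or a millimetre-scale shift could explain it.
- **Scene camera:** It placed points 2–4 pixels away from the wrist camera, so I used the wrist camera.
- **Opening against depth:** The ring opened about 0.8 mm less than the wedge depth alone would give.

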